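Refit the radio's selector knob and hold it down

TASK

Get the table radio ready again: first press its grey battery cover, which stands proud of the radio's top, fully home. Then take the black pointer knob out of the open drawer, turn it so that its bore matches the D-shaped shaft on top of the radio, push it onto the shaft and press it all the way down against the sprung brass ring. Finish while still gripping the knob and holding it fully pressed down (I will tighten its set screw), and leave everything else in the drawer and on the sideboard where it is.

Things in the scene. Friction and masses are not known exactly. Their poses are not given: they have to be found in the camera images.
- cover (a joint): how far the grey battery cover has been pressed in, in m: 0 = 6 mm proud of the radio's top, 0.006 = fully home (end stop), flush with the top. Stiff: it needs about 5 to 6 N to move and stays where it is left; it moves straight down
- cover_top (a point): centre of the upper face of the battery cover, a grey rectangle 52 mm (its x) by 62 mm (its y) with three dark ribs, on top of the table radio (light wood box 150 x 260 x 80 mm, ivory top 80 mm above the table, fixed); moves down with the cover. Axes are the radio's
- shaft_foot (a point): foot of the fixed steel D-shaft on the radio, on its axis at the level of the radio's top; z up. The shaft is 26 mm tall, 12 mm in diameter (top 3 mm slightly tapered) with one flat, 1 mm from the axis, facing its +x; a red line on the radio's top, 15 to 34 mm from the axis, marks that side. It does not turn; its direction differs from the radio's
- collar (a joint): how far the sprung brass ring (28 mm diameter) round the shaft's foot is pressed down, in m: 0 = free, its top 8 mm above the radio's top; 0.005 = fully down (end stop), its top 3 mm above the radio's top. The spring pushes back with about 3 N at first and 9 N when fully down, and lifts a knob that is let go. The knob's underside presses it
- knob_mid (a point): centre, half-way up (17 mm above the underside), of the loose black pointer knob: an upright bar 26 mm wide (y, flat parallel sides), about 46 mm long (x), 34 mm tall, about 60 g, standing on its underside. z up; +x points to its pointed end, which carries a white line on top. Starts in one of three places in the drawer
- knob_point (a point): upper tip of the knob's pointed end, 25 mm from its axis along its +x, 34 mm above its underside
- knob: the same knob; origin at the centre of its underside, axes as knob_mid. Its D-bore opens there, centred, 26 mm deep, about 1 mm wider all round than the shaft, its flat on the +x (pointed) side: the knob fits only with its point towards the side that the shaft's flat faces (knob x = shaft x, within about 0.1 rad)
- sideboard: low mirrored sideboard tier with its shallow drawer open towards the robot, fixed. Origin on the table. Drawer floor: grey plastic, 6 mm above the table, x from -130 to 118 mm, y from -207 to 207 mm; side walls 34 mm tall, drawer front 50 mm tall at x = -130 to -142 mm; tier behind it 62 mm tall, x from 118 to 318 mm
- stamp_a_mid (a point): centre of a stainless cookie stamp in the drawer, 50 mm in diameter, 45 mm tall; leave alone
- stamp_b_mid (a point): centre of the other cookie stamp, same size; leave alone
- spatula_mid (a point): middle of the spatula lying along y at the back of the drawer, 235 mm long, 36 mm wide, 10 mm thick; leave alone
- tin_mid (a point): centre of the closed red round tin on the tier, 114 mm in diameter, 66 mm tall; leave alone
- jar_mid (a point): centre of the blue glass candy jar on the tier, 90 mm in diameter, 112 mm tall; leave alone
- coaster_mid (a point): centre of the round ceramic coaster on the tier, 96 mm in diameter, 8 mm thick; leave alone

How it is judged:
By the outcome, as a careful person would: the job done as asked, in the order asked, and still so for the second after the job is handed in, while the arm keeps its last pose, push and grip.
It also fails if it takes over 51 s, if anything falls off the work surface, if the arm or the gripper's body presses on something with over 40 N, if the wrist force passes 120 N, or if a joint passes its speed limit or range.

ROBOT

A 6-joint arm with a two-finger parallel gripper is mounted at the origin on the work surface. World frame = base frame: x ahead of the robot, y to its left, z up, the work surface at z = 0. Lengths are in m, angles in rad, forces in N, time in s.
With the tool pointing down it reaches from about 0.3 to 0.875 m from the base axis. Payload 6.4 kg.
Tool frame: the origin (TCP) lies on the front face of the gripper's body, between the roots of the fingers; the fingertips stand 73 mm ahead of it and the grasp point (between the pads) lies ctrl.pinch_z ahead of it (ctrl.pinch_z is the distance from the TCP to the grasp point, in m); z points along the fingers, x is the direction in which the jaws open and shut, and the axes are right-handed (so a half turn about z gives the same grasp; the last joint's range is limited). The gripper opens to 85 mm and grips with 20 to 120 N. Pads are 22 mm wide; open, the fingers measure 114 mm over their backs; the gripper's body (76 mm by 85 mm) begins 54 mm behind the grasp point. The pads swing forward as they close: fully open they stand 13 mm farther back than shut.
Start: joints at [0.983, 0.181, 1.607, -0, 1.354, -0.206], TCP at [0.214, 0.534, 0.304] pointing down, gripper open.
Joint ranges: [-2.99, 2.99], [-0.89, 2.07], [0.3, 2.58], [-1.14, 4.28], [0, 2.63], [-3.12, 3.12]. Speed limits (rad/s): [2.57, 2.57, 3.01, 3.14, 3.14, 3.14].

INTERFACE

Orientations are given as a unit quaternion [w, x, y, z].
In Python, from bench import ctrl gives the robot as it stands.
- The arm moves only by the tool move_arm, never from a script. Its argument "rows" is text: rows parted by semicolons, each of 7 numbers parted by spaces: the shift along the tool's x, y, z in cm, then the turn, a rotation vector about the tool's x, y, z in degrees, then the opening, from 0 (shut) to 1 (fully open). In form: x y z rx ry rz grip; .... A call has 1 to 20 rows; each row shifts and turns the commanded pose from where the row before left it, along the tool's axes as they then stand; what a row does not reach is not made up. A row lasts 1/10 s, in which the tool goes at most 50 mm and 8.59 degrees, less where a joint would pass 70% of its speed; a pose out of reach is approached as far as the arm can. A call with a gripper value outside its range is refused whole. The fingers move at their own pace and stop on an object; the grip force is fixed at half the most. Time passes only in rows, so rows that do not move let the fingers close. It gives the time, the measured TCP pose, the force and the opening at its end, in the units of the state.
- ctrl.get_obs(): the state, without advancing time (a new reading comes with each control period).
- ctrl.camera(name): name is "side" or "top" or "wrist"; returns a dict with "color" (420x560x3 uint8, blue, green, red), "fx", "fy", "cx", "cy" (pixels), "k1" (the pictures are not rectified: a ray, as slopes to the right and down, at radius r is drawn at 1 + k1 r^2 times it, then the intrinsics apply), "rvec" (rotation vector, rad) and "tvec" (3), from world to camera coordinates, as OpenCV has them. Camera axes: x right, y down, z forward; pixel columns grow to the right and rows downward; lengths in m; the calibration is good to about 2 mm. A picture is of the moment at which its call begins. There is no depth.
- ctrl.hand_in(): hands the job in, once; it reports no verdict.
Trained networks look in the newest picture that a camera, given by its name, has taken for a name from the list of things; names that differ only in an ending like _2 or _b are one class to them, and where a whole thing is asked for, a point or a joint stands for the part that bears it (a point fixed in the world has none). Each returns a list of dicts, best first, with "confidence" (0 to 1); they miss things now and then, are a little off and sometimes report something else, mostly with a low value. They report only what shows in the picture. A call takes as long as a camera call.
- ctrl.look_for(camera, query): "bbox" ([left, top, right, bottom] in pixels, round what is visible of it).
- ctrl.trace(camera, query): "region" (420x560 bool, what is visible of it) and "bbox" ([left, top, right, bottom] in pixels, round what is visible of it).
The state is a dict: "time_s": time; "q": joint angles; "dq": joint speeds; "joint_efforts": joint torques, N m; "eef_pos": TCP position; "eef_rot": TCP orientation; "wrist_force": force on the tool from outside, world axes, zero at the start; "torque": the same for the moment, N m; "opening": opening from 0.0 (shut) to 1.0 (fully open).
Only numpy, scipy, OpenCV 4.12 (cv2) and the standard library are available. Lean on these libraries where they do the work, as an engineer would, in place of code of your own. Each camera call takes 0.05 s, during which the arm holds its last target.

## Working session

There is one attempt and no reset: what is moved stays moved. The work goes in short steps, Python scripts to look and compute and a tool call to move; the robot and the scene stay as the last step left them, time stands still between calls to the robot, and variables do not carry over. Pictures are saved under pics/ and viewed, and the job is handed in when it is done.

Besides the shell and the picture viewer there is one more tool, called after "Call:" as name(argument=value, ...) on one line, values as JSON. move_arm: Moves the arm, as the interface text tells. Its arguments: {"type":"object","properties":{"rows":{"type":"string"}},"required":["rows"]}

```bash
ls; mkdir -p pics; cat > h.py <<'E'
import numpy as np, cv2
from bench import ctrl
def K(c): return np.array([[c["fx"],0,c["cx"]],[0,c["fy"],c["cy"]],[0,0,1.]])
def ray(c,u,v):
    # invert 1+k1 r^2
    d=np.array([(u-c["cx"])/c["fx"],(v-c["cy"])/c["fy"]]); p=d.copy()
    for _ in range(30): p=d/(1+c["k1"]*(p@p))
    R,_=cv2.Rodrigues(np.array(c["rvec"],float)); t=np.array(c["tvec"],float).ravel()
    return -R.T@t, R.T@np.array([p[0],p[1],1.])
def at_z(c,u,v,z):
    o,d=ray(c,u,v); return o+d*(z-o[2])/d[2]
def proj(c,P):
    D=np.array([c["k1"],0,0,0,0.])
    return cv2.projectPoints(np.atleast_2d(np.array(P,float)),np.array(c["rvec"],float),np.array(c["tvec"],float),K(c),D)[0].reshape(-1,2)
E
python3 - <<'E'
from h import *
for n in ("side","top","wrist"):
    c=ctrl.camera(n); cv2.imwrite(f"pics/{n}0.png",c["color"])
    o,_=ray(c,280,210); print(n,o.round(3),c["fx"],c["k1"])
    for q in ("cover_top","shaft_foot","collar","knob_mid","knob","knob_point","stamp_a_mid","spatula_mid","cover","sideboard"):
        print(q,[(np.round(d["bbox"],0).tolist(),round(d["confidence"],2)) for d in ctrl.look_for(n,q)[:4]])
o=ctrl.get_obs();print(o,ctrl.pinch_z)
E
```

```text
pics
side [ 0.306 -0.851  0.734] 489.8306736054306 0.05803468424806712
cover_top [([275.0, 320.0, 312.0, 354.0], 0.63)]
shaft_foot [([272.0, 277.0, 288.0, 290.0], 0.59)]
collar []
knob_mid [([190.0, 161.0, 209.0, 174.0], 0.56), ([270.0, 279.0, 288.0, 294.0], 0.47)]
knob []
knob_point [([190.0, 160.0, 209.0, 177.0], 0.77)]
stamp_a_mid [([207.0, 210.0, 224.0, 231.0], 0.8)]
spatula_mid [([244.0, 162.0, 279.0, 204.0], 0.96)]
cover [([279.0, 319.0, 316.0, 352.0], 0.86)]
sideboard [([171.0, 122.0, 381.0, 257.0], 0.9)]
top [ 0.363 -0.022  1.193] 501.4309115665418 -0.09249246335432687
cover_top [([404.0, 224.0, 431.0, 248.0], 0.85)]
shaft_foot [([357.0, 218.0, 372.0, 239.0], 0.47)]
collar [([355.0, 225.0, 370.0, 236.0], 0.69)]
knob_mid [([102.0, 252.0, 124.0, 274.0], 0.7)]
knob [([103.0, 251.0, 125.0, 273.0], 0.6)]
knob_point [([108.0, 255.0, 125.0, 274.0], 0.61)]
stamp_a_mid [([211.0, 256.0, 230.0, 276.0], 0.55)]
spatula_mid [([112.0, 190.0, 208.0, 207.0], 0.95)]
cover [([402.0, 226.0, 432.0, 248.0], 0.57)]
sideboard [([67.0, 99.0, 264.0, 298.0], 0.65)]
wrist [0.14  0.563 0.374] 336.5016793
[... 442 characters left out ...]
323.0, 300.0, 416.0], 0.91)]
{'time_s': 1.65, 'q': array([ 9.82708239e-01,  1.80765383e-01,  1.60701736e+00,  1.37272125e-06,
        1.35383468e+00, -2.06299115e-01]), 'dq': array([ 0.00055239,  0.001626  , -0.00167912, -0.00118525, -0.00155158,
        0.00010943]), 'joint_efforts': array([ 3.53539317e-04, -4.44829381e+01, -3.51678586e+01, -2.02720448e-04,
        5.66089348e-04,  1.66300543e-05]), 'eef_pos': array([0.21421666, 0.53360582, 0.30389954]), 'eef_rot': array([ 4.06848751e-06,  8.28426673e-01,  5.60097534e-01, -1.17191578e-05]), 'wrist_force': array([0.58493481, 0.44595134, 0.1598882 ]), 'torque': array([0.00527097, 0.02973651, 0.00359199]), 'opening': 1.0011118272346484} 0.0539
```

View images.

```bash
python3 - <<'E'
import cv2,numpy as np
t=cv2.imread("pics/top0.png")
a=cv2.resize(t[90:300,60:270],(560,560),interpolation=cv2.INTER_CUBIC)
cv2.imwrite("pics/top_a.png",a)
a=cv2.resize(t[180:290,330:460],(780,660),interpolation=cv2.INTER_CUBIC)[:600]
cv2.imwrite("pics/top_b.png",a)
E
```

```text
(no output)
```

View pics/top0.png

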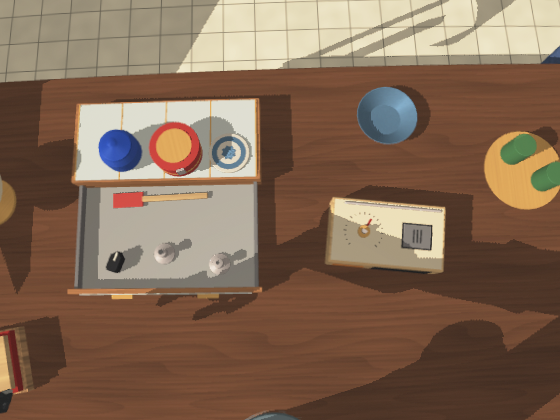

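View pics/side0.png

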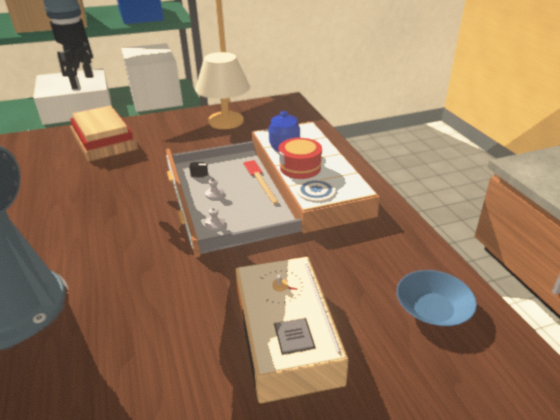

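```bash
sleep 0.1
```

```text
(no output)
```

View pics/top_a.png

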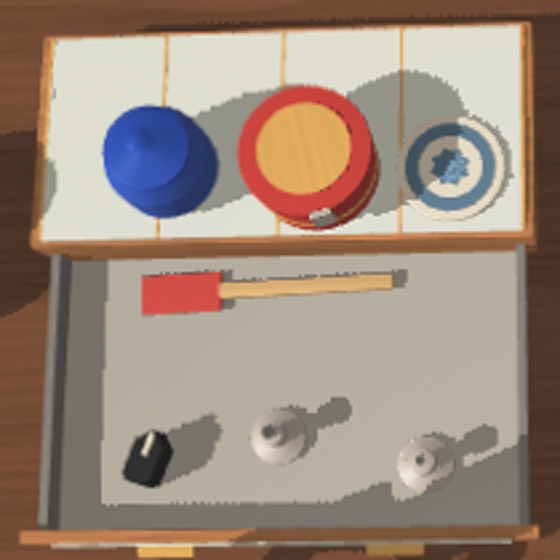

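View pics/top_b.png

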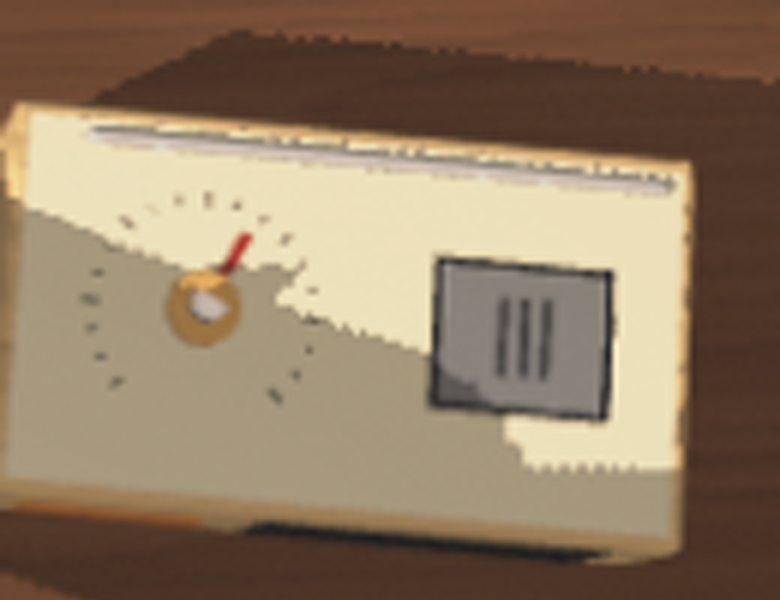

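```bash
python3 - <<'E'
from h import *
c=ctrl.camera("top"); w=c
B=lambda x,y,z: at_z(c,330+x/6,180+y/6,z)
A=lambda x,y,z: at_z(c,60+x/2.6667,90+y/2.6667,z)
cc=[B(*p,.086) for p in [(437,257),(612,271),(607,419),(432,405)]]
print("cover",np.round(cc,4),np.mean(cc,0).round(4))
print("ring",B(204,308,.088),"tip",B(208,305,.106))
r0,r1=B(225,272,.08),B(248,236,.08);print("red",r0,r1,np.degrees(np.arctan2(*(r1-r0)[[1,0]])))
for p in[(22,108),(692,163),(680,552),(3,492)]: print("radio",B(*p,.08).round(4))
l0,l1=A(143,455,.04),A(153,433,.04);print("line",l0,l1,np.degrees(np.arctan2(*(l1-l0)[[1,0]])))
r=ctrl.trace("top","knob_mid")[0]; m=r["region"];print(r["confidence"],r["bbox"],m.sum())
np.save("km.npy",m)
s=ctrl.camera("side")
for n,p in [("cover",np.mean(cc,0)),("ring",B(204,308,.088)),("line",(l0+l1)/2)]: print(n,proj(s,p))
rs=ctrl.trace("side","knob_mid");print([(x["confidence"],x["bbox"]) for x in rs])
cv2.imwrite("pics/k.png",cv2.resize(c["color"][240:285,90:140],(800,720)[:2],interpolation=cv2.INTER_NEAREST)[:600])
cv2.imwrite("pics/sk.png",np.vstack([cv2.resize(s["color"][150:190,175:225],(375,300),interpolation=cv2.INTER_CUBIC),cv2.resize(s["color"][265:305,255:305],(375,300),interpolation=cv2.INTER_CUBIC)]))
E
```

```text
cover [[ 0.5253 -0.3062  0.086 ]
 [ 0.5178 -0.3717  0.086 ]
 [ 0.4626 -0.365   0.086 ]
 [ 0.4702 -0.3     0.086 ]] [ 0.494  -0.3357  0.086 ]
ring [ 0.5089141  -0.21735468  0.088     ] tip [ 0.50758788 -0.21570482  0.106     ]
red [ 0.52325422 -0.22750701  0.08      ] [ 0.536573   -0.23704654  0.08      ] -35.612005102477
radio [ 0.5883 -0.1549  0.08  ]
radio [ 0.5588 -0.4081  0.08  ]
radio [ 0.413  -0.3901  0.08  ]
radio [ 0.4441 -0.1403  0.08  ]
line [0.46459941 0.35796967 0.04      ] [0.48363554 0.34948441 0.04      ] -24.024678255674868
0.71 [106.0, 250.9, 127.3, 275.3] 307
cover [[295.0001869  334.26913781]]
ring [[280.55276815 284.22800277]]
line [[203.25160088 164.9161333 ]]
[(0.6, [242.5, 158.7, 279.0, 203.2]), (0.53, [189.7, 160.2, 206.3, 175.4]), (0.4, [273.5, 275.4, 296.6, 293.8])]
```

View pics/k.png

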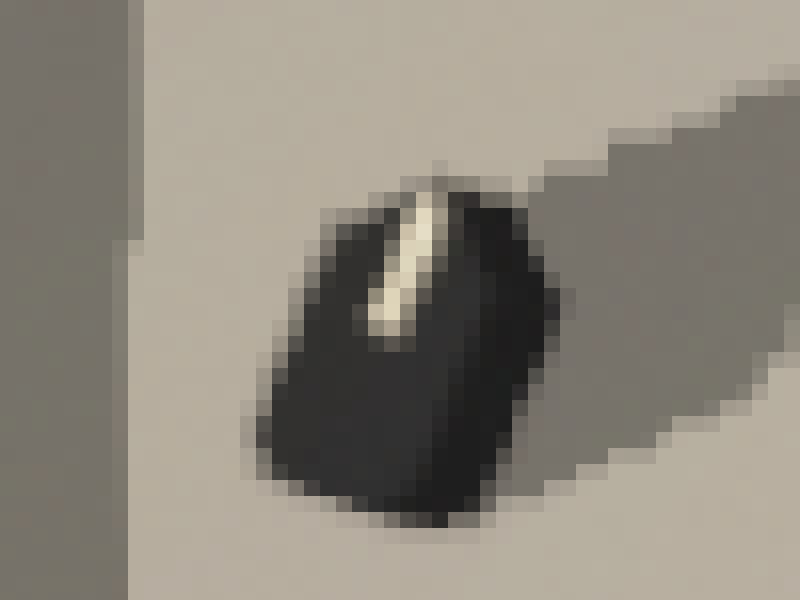

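View pics/sk.png

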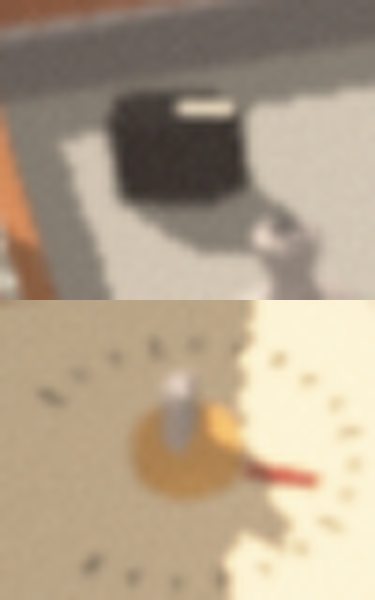

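Call:
move_arm(rows="-2 1.7 .3 0 0 0 0;-3.6 2.97 .5 0 0 0 0;-3.6 2.97 .5 0 0 0 0;-3.6 2.97 .5 0 0 0 0;-3.6 2.97 .5 0 0 0 0;-3.6 2.97 .5 0 0 0 0;-3.6 2.97 .5 0 0 0 0;-3.6 2.97 .5 0 0 0 0;-3.6 2.97 .5 0 0 0 0;-3.6 2.97 .5 0 0 0 0;-3.6 2.97 .5 0 0 0 0;-3.6 2.97 .5 0 0 0 0;-3.6 2.97 .5 0 0 0 0;-3.6 2.97 .5 0 0 0 0;-3.6 2.97 .5 0 0 0 0;-3.6 2.97 .5 0 0 0 0;-3.6 2.97 .5 0 0 0 0;-3.6 2.97 .5 0 0 0 0;-3.6 2.97 .5 0 0 0 0;-3.6 2.97 .5 0 0 0 0")

```text
time_s: 3.85
eef_pos: [0.4917, -0.3383, 0.2056]
eef_rot: [0.0, 0.829, 0.56, 0.0]
wrist_force: [0.7, 0.1, 0.7]
opening: -0.002
```

```bash
python3 - <<'E'
from h import *
c=ctrl.camera("wrist"); cv2.imwrite("pics/w1.png",c["color"])
R,_=cv2.Rodrigues(np.array(c["rvec"]));o,_=ray(c,280,210);print(o,R)
for n,p in [("cover",(.494,-.3357,.086)),("ring",(.509,-.2173,.088)),("tip",(.5085,-.2163,.106))]: print(n,proj(c,p))
E
```

```text
[ 0.41713678 -0.30851627  0.27565059] [[ 0.37307096  0.92780228  0.00099514]
 [ 0.88209912 -0.35502571  0.30960926]
 [ 0.28760948 -0.11462841 -0.95086335]]
cover [[280.37685954 247.88203008]]
ring [[473.91996564 201.40392249]]
tip [[493.26085763 208.69994266]]
```

View pics/w1.png

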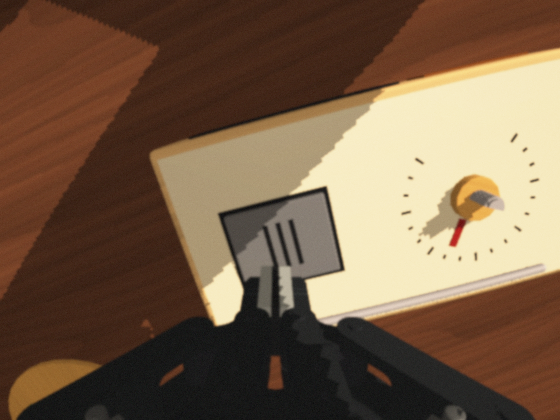

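```bash
python3 - <<'E'
from h import *
import cv2
c=ctrl.camera("wrist")
im=c["color"]
cv2.imwrite("pics/w1s.png",cv2.resize(im[160:260,420:540],(720,600),interpolation=cv2.INTER_CUBIC))
print(at_z(c,283,241,.086))
E
```

```text
[ 0.49102402 -0.33936553  0.086     ]
```

View pics/w1s.png

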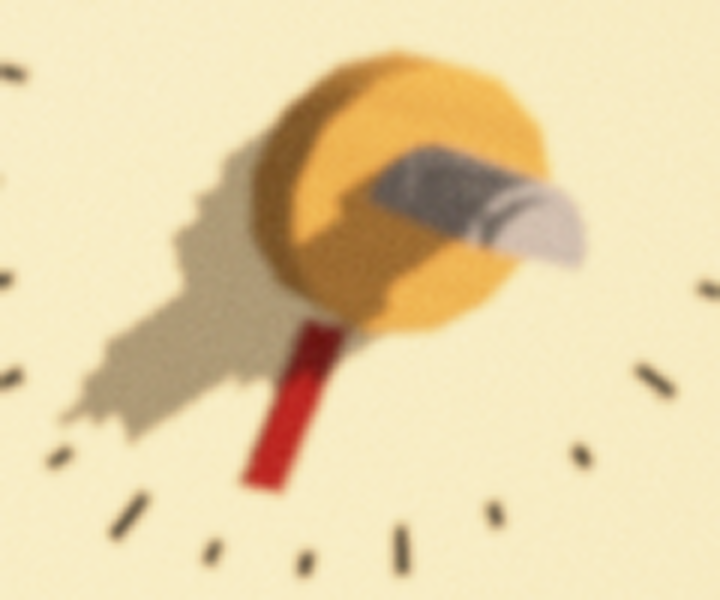

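Call:
move_arm(rows="0 0 1.5 0 0 0 0;0 0 1.5 0 0 0 0;0 0 .8 0 0 0 0;0 0 0.2 0 0 0 0")

```text
time_s: 4.35
eef_pos: [0.4906, -0.3344, 0.164]
eef_rot: [-0.002, 0.828, 0.561, -0.0]
wrist_force: [0.7, -0.5, 0.1]
opening: -0.001
```

Call:
move_arm(rows="0 0 .3 0 0 0 0;0 0 .3 0 0 0 0;0 0 .3 0 0 0 0;0 0 .2 0 0 0 0;0 0 0.1 0 0 0 0")

```text
time_s: 4.85
eef_pos: [0.4916, -0.3364, 0.1545]
eef_rot: [0.0, 0.828, 0.56, 0.0]
wrist_force: [-0.7, 1.7, 5.1]
opening: -0.004
```

```bash
python3 - <<'E'
import cv2,numpy as np
from h import *
c=ctrl.camera("wrist"); cv2.imwrite("pics/w2.png",c["color"])
o=ctrl.get_obs(); print(o["eef_pos"],o["wrist_force"])
E
```

```text
[ 0.49162831 -0.33637107  0.15433476] [-0.6579414   2.10834574  4.16500241]
```

View pics/w2.png

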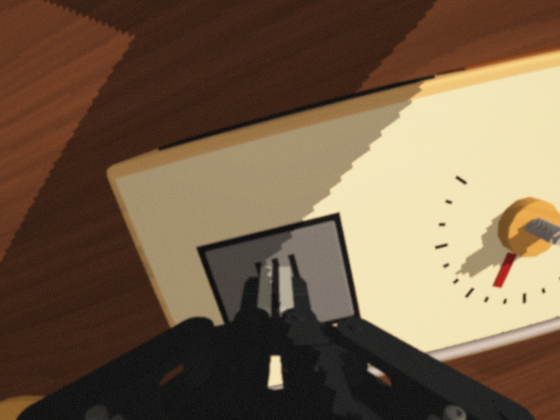

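In contact at the cover's centre (about 278,268) with about 5 N. I press on to the end stop.

Call:
move_arm(rows="0 0 .1 0 0 0 0;0 0 .1 0 0 0 0;0 0 .1 0 0 0 0;0 0 0 0 0 0 0")

```text
time_s: 5.3
eef_pos: [0.4917, -0.3364, 0.1526]
eef_rot: [0.0, 0.828, 0.56, 0.0]
wrist_force: [-4.3, 5.0, 15.4]
opening: 0.005
```

Call:
move_arm(rows="0 0 .1 0 0 0 0;0 0 .1 0 0 0 0;0 0 0 0 0 0 0")

```text
time_s: 5.6
eef_pos: [0.4917, -0.3364, 0.1526]
eef_rot: [0.0, 0.828, 0.56, -0.0]
wrist_force: [-9.8, 8.8, 29.4]
opening: 0.002
```

Call:
move_arm(rows="0 0 -1 0 0 0 0;0 0 -2 0 0 0 0;3 -.7 -1.5 0 0 0 .5;4.3 -1 -1.5 0 0 0 1;4.3 -1.1 -1 0 0 0 1;0 0 0 0 0 0 1;0 0 0 0 0 0 1")

```text
time_s: 6.3
eef_pos: [0.5088, -0.2176, 0.2189]
eef_rot: [0.0, 0.828, 0.561, -0.0]
wrist_force: [-0.6, -0.6, 0.1]
opening: 0.849
```

```bash
python3 - <<'E'
from h import *
c=ctrl.camera("wrist"); cv2.imwrite("pics/w3.png",c["color"])
import pickle; pickle.dump(c,open("w3.pkl","wb"))
o=ctrl.get_obs();print(o["eef_pos"],o["wrist_force"])
t=ctrl.camera("top"); cv2.imwrite("pics/t3.png",cv2.resize(t["color"][180:290,330:460],(700,592),interpolation=cv2.INTER_CUBIC))
E
```

```text
[ 0.5085752  -0.21841962  0.2185856 ] [-0.47342349  0.79741534  0.0793239 ]
```

View pics/w3.png

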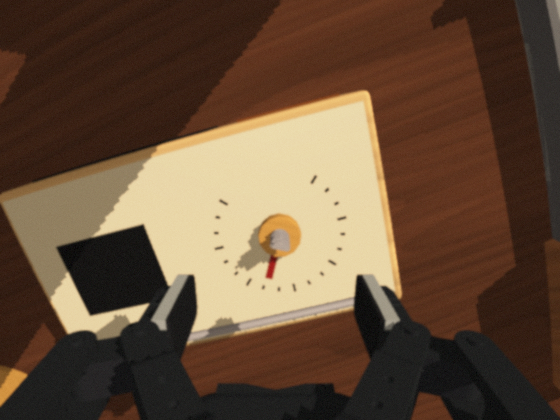

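```bash
python3 - <<'E'
import cv2
im=cv2.imread("pics/w3.png")
cv2.imwrite("pics/w3s.png",cv2.resize(im[205:290,235:335],(800,680),interpolation=cv2.INTER_CUBIC)[:600])
E
```

```text
(no output)
```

View pics/w3s.png

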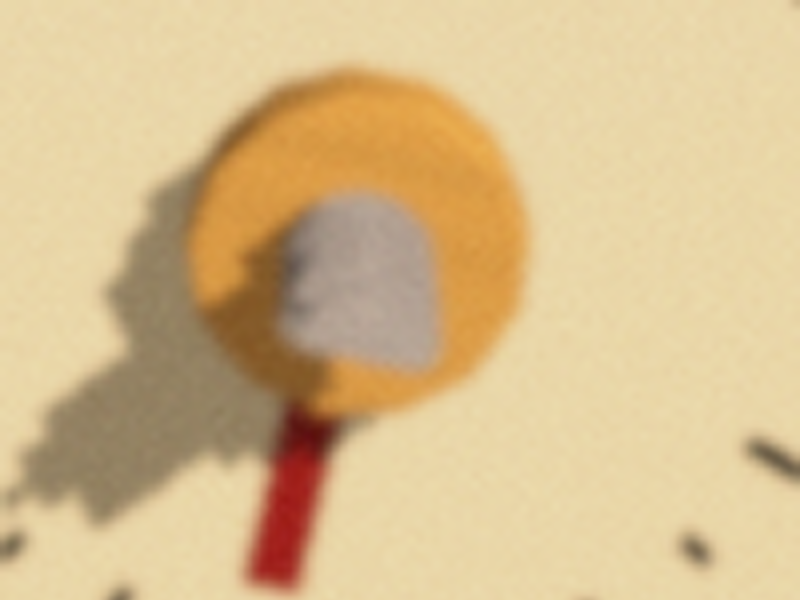

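View pics/t3.png

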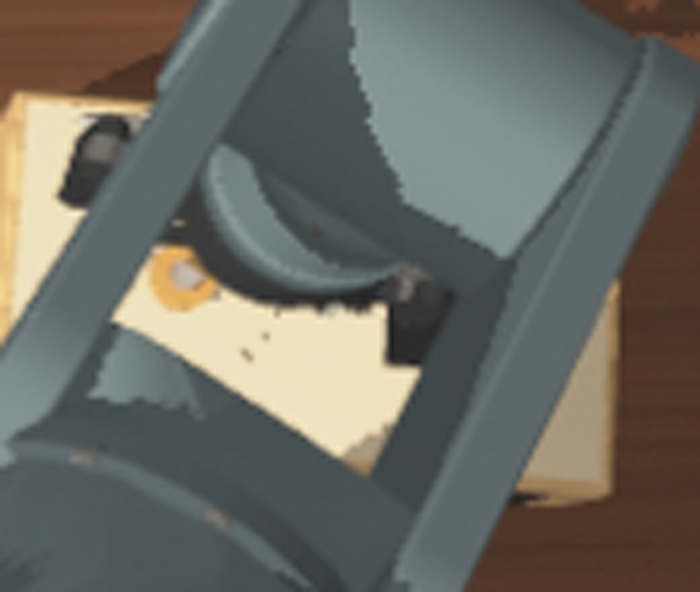

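```bash
python3 - <<'E'
from h import *
import pickle
c=pickle.load(open("w3.pkl","rb"))
r=at_z(c,279.75,235.6,.088);print(r)
a,b=at_z(c,273.75,256.9,.08),at_z(c,269,277.9,.08);print(a,b,np.degrees(np.arctan2(*(b-a)[[1,0]])),np.linalg.norm(b-a), np.linalg.norm(b[:2]-r[:2]))
print("b->r dir",np.degrees(np.arctan2(*(b-r)[[1,0]])))
# shaft top: flat edge ends
f0,f1=at_z(c,235+285/8,205+330/8,.106),at_z(c,235+435/8,205+368/8,.106)
print(f0,f1,np.degrees(np.arctan2(*(f1-f0)[[1,0]]))-90)
# model overlay
for yaw in (-33,-36,-39):
    y=np.radians(yaw); d=np.array([np.cos(y),np.sin(y),0])
    print(yaw,proj(c,[[*r[:2],.08]+.015*d,[*r[:2],.08]+.034*d]))
E
```

```text
[ 0.50762888 -0.21388846  0.088     ]
[ 0.52348321 -0.22440086  0.08      ] [ 0.5371429  -0.23343348  0.08      ] -33.47511781378242 0.016376058816149522 0.035398945488338766
b->r dir -33.513653199515126
[ 0.50530731 -0.21901015  0.106     ] [ 0.51224777 -0.20984873  0.106     ] -37.14667587382816
-33 [[275.16587184 251.62609296]
 [269.82894903 276.22368551]]
-36 [[274.03280403 251.39113073]
 [267.32508505 275.71835475]]
-39 [[272.91402304 251.10185679]
 [264.8503026  275.09569647]]
```

Call:
move_arm(rows="2 -1 0 0 0 0 1;4.2 -2.07 0.1 0 0 0 1;4.2 -2.07 .1 0 0 0 1;4.2 -2.07 .1 0 0 0 1;4.2 -2.07 .1 0 0 0 1;4.2 -2.07 .1 0 0 0 1;4.2 -2.07 .1 0 0 0 1;4.2 -2.07 .1 0 0 0 1;4.2 -2.07 .2 0 0 0 1;4.2 -2.07 .2 0 0 0 1;4.2 -2.07 .2 0 0 0 1;4.2 -2.07 .3 0 0 0 1;3.75 -1.9 .3 0 0 0 1;0 0 0 0 0 0 1;0 0 0 0 0 0 1")

```text
time_s: 7.9
eef_pos: [0.4643, 0.3593, 0.1987]
eef_rot: [0.0, 0.828, 0.56, -0.001]
wrist_force: [-0.5, -0.7, 0.2]
opening: 1.001
```

```bash
python3 - <<'E'
from h import *
c=ctrl.camera("wrist"); cv2.imwrite("pics/w4.png",c["color"])
import pickle; pickle.dump(c,open("w4.pkl","wb"))
o=ctrl.get_obs();print(o["eef_pos"],o["eef_rot"],o["wrist_force"])
print(proj(c,[[.463,.3595,.04],[.4865,.35,.04]]))
t=ctrl.camera("top"); cv2.imwrite("pics/t4.png",cv2.resize(t["color"][180:290,330:460],(700,592),interpolation=cv2.INTER_CUBIC))
s=ctrl.camera("side"); cv2.imwrite("pics/s4.png",cv2.resize(s["color"][255:375,225:365],(700,600),interpolation=cv2.INTER_CUBIC))
E
```

```text
[0.46447041 0.35849003 0.19894459] [ 1.81087579e-04  8.28646847e-01  5.59771123e-01 -8.12904170e-04] [-0.68483092 -0.02539893  0.55384937]
[[274.90874309 223.35812184]
 [274.81819164 255.58822411]]
```

View pics/w4.png

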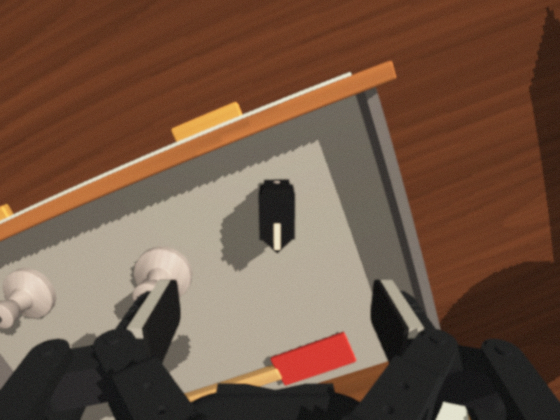

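View pics/t4.png

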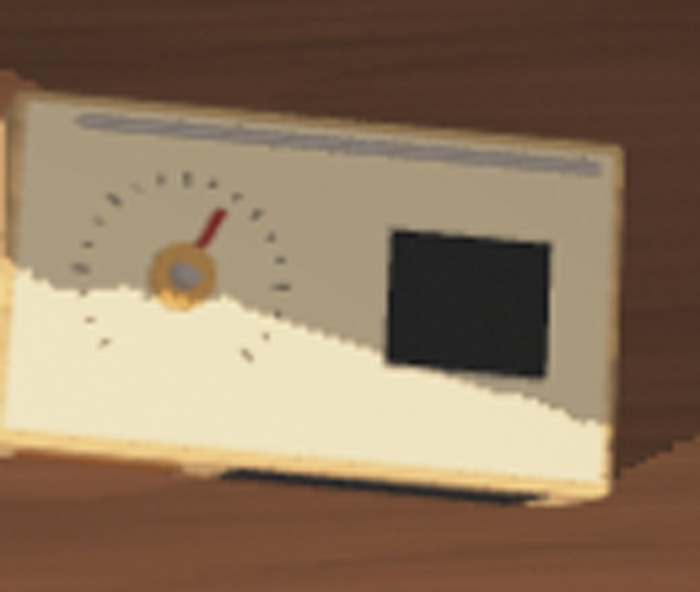

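View pics/s4.png

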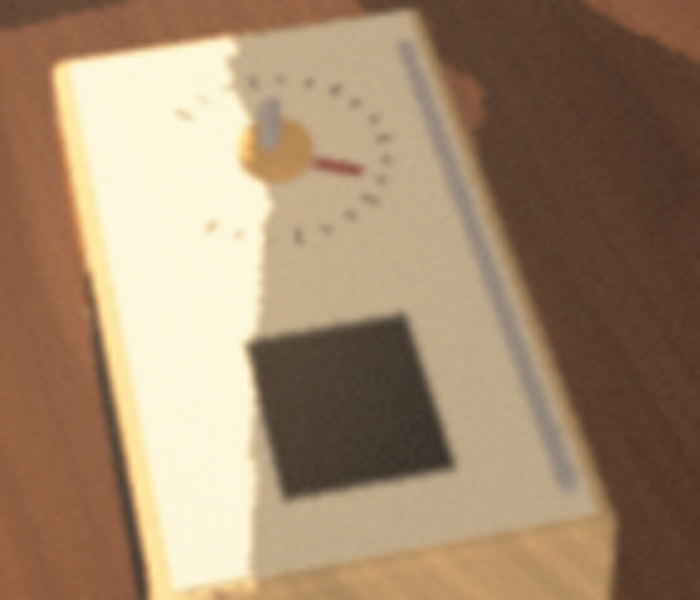

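```bash
python3 - <<'E'
from h import *
import pickle
c=pickle.load(open("w4.pkl","rb"))
im=c["color"]
cv2.imwrite("pics/w4s.png",cv2.resize(im[170:260,230:330],(660,594),interpolation=cv2.INTER_CUBIC))
e=np.array([.46447,.35849]);yt=np.radians(-21.85);d=np.array([np.cos(yt),np.sin(yt)]);l=np.array([-d[1],d[0]])
for n,u,v,z in [("tip",277,251,.04),("bl",259,187,.04)]:
    p=at_z(c,u,v,z)[:2]; print(n,p,(p-e)@d,(p-e)@l)
E
```

```text
tip [0.48365354 0.35288152] 0.019892771750715767 0.0019341106924625436
bl [0.43406772 0.35918568] -0.0284771357859196 -0.010669358469963877
```

View pics/w4s.png

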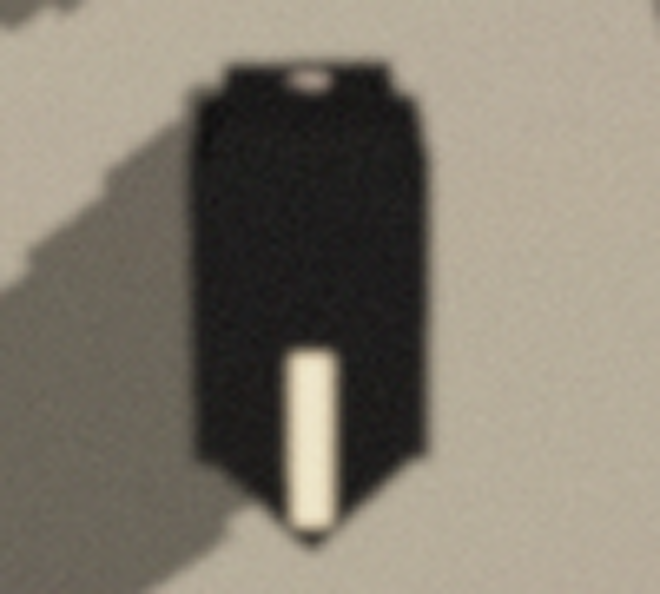

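Call:
move_arm(rows=".2 -.35 .5 0 0 0 .55;0 0 1 0 0 0 .55;0 0 1.5 0 0 0 .55;0 0 1.5 0 0 0 .55;0 0 1.5 0 0 0 .55;0 0 1 0 0 0 .55;0 0 0 0 0 0 .55;0 0 0 0 0 0 .55")

```text
time_s: 8.85
eef_pos: [0.4614, 0.3627, 0.1296]
eef_rot: [-0.0, 0.828, 0.56, -0.0]
wrist_force: [0.4, -0.8, 0.1]
opening: 0.55
```

```bash
python3 - <<'E'
from h import *
c=ctrl.camera("wrist"); cv2.imwrite("pics/w5.png",c["color"])
o=ctrl.get_obs();print(o["eef_pos"],o["eef_rot"],o["wrist_force"],o["opening"])
E
```

```text
[0.46178489 0.36290257 0.13021889] [4.67942355e-05 8.28408925e-01 5.60123687e-01 3.25995340e-04] [ 0.06943025  0.27677296 -0.19304979] 0.5546481243100616
```

View pics/w5.png

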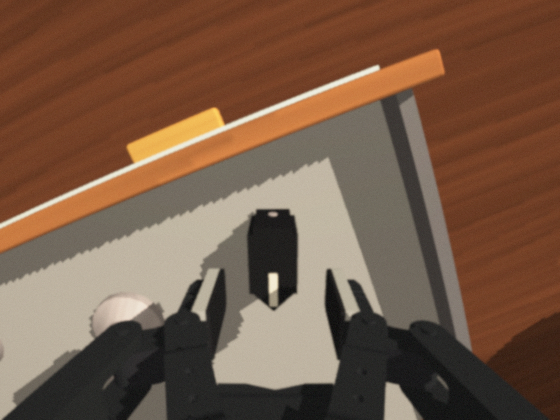

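Call:
move_arm(rows="0 0 1 0 0 0 .55;0 0 1.5 0 0 0 .55;0 0 1.3 0 0 0 .55;0 0 .8 0 0 0 .55;0 0 0 0 0 0 .55;0 0 0 0 0 0 .55")

```text
time_s: 9.5
eef_pos: [0.4613, 0.3626, 0.0835]
eef_rot: [-0.0, 0.828, 0.56, -0.0]
wrist_force: [0.1, 0.1, -0.3]
opening: 0.551
```

```bash
python3 - <<'E'
from h import *
c=ctrl.camera("wrist"); cv2.imwrite("pics/w6.png",c["color"])
o=ctrl.get_obs();print(o["eef_pos"],o["eef_rot"],o["wrist_force"],o["opening"])
E
```

```text
[0.4616337  0.36282079 0.08400434] [8.56725037e-06 8.28434702e-01 5.60085645e-01 1.20977488e-04] [-0.18921838 -0.07817381  0.44363478] 0.5502849509920099
```

View pics/w6.png

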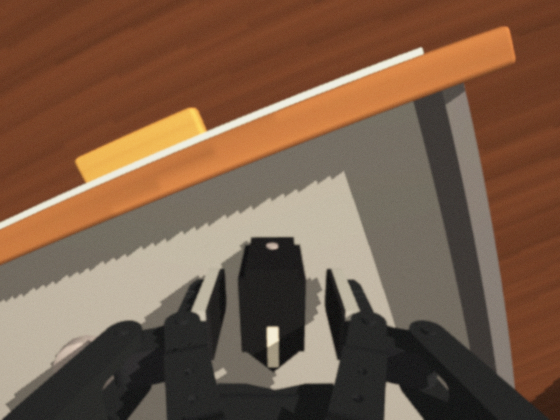

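Call:
move_arm(rows="0 0 0 0 0 0 .4;0 0 0 0 0 0 .2;0 0 0 0 0 0 .1;0 0 0 0 0 0 0;0 0 0 0 0 0 0;0 0 0 0 0 0 0")

```text
time_s: 10.15
eef_pos: [0.462, 0.363, 0.0847]
eef_rot: [0.0, 0.828, 0.56, 0.001]
wrist_force: [-0.5, 0.2, 6.3]
opening: 0.292
```

```bash
python3 - <<'E'
from h import *
c=ctrl.camera("wrist"); cv2.imwrite("pics/w7.png",c["color"])
import pickle; pickle.dump(c,open("w7.pkl","wb"))
o=ctrl.get_obs();print(o["eef_pos"],o["eef_rot"],o["wrist_force"],o["opening"])
E
```

```text
[0.46203177 0.36300276 0.08470594] [1.11276649e-04 8.28421476e-01 5.60104654e-01 7.89025807e-04] [-0.68933664  0.57225489  5.99459247] 0.2947999006669007
```

View pics/w7.png

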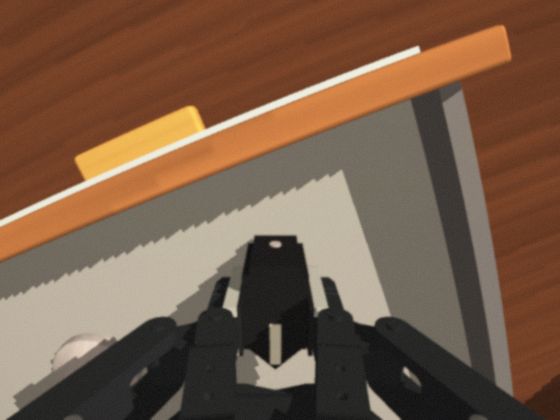

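```bash
python3 - <<'E'
from h import *
import pickle
c=pickle.load(open("w7.pkl","rb"))
im=c["color"]
cv2.imwrite("pics/w7s.png",cv2.resize(im[225:385,210:340],(487,600),interpolation=cv2.INTER_CUBIC))
e=np.array([.46203,.36300]);q=[.828421,.560105];yt=2*np.arctan2(q[1],q[0])-np.pi/2;print(np.degrees(yt))
d=np.array([np.cos(yt),np.sin(yt)]);l=np.array([-d[1],d[0]])
for n,u,v,z in [("tip",276,366,.04),("line0",275.5,323,.04)]:
    p=at_z(c,u,v,z)[:2]; print(n,p,(p-e)@d,(p-e)@l)
E
```

```text
-21.873840872019542
tip [0.4845124 0.3544197] 0.024060525055436884 0.00041355815968705325
line0 [0.46396259 0.36243051] 0.002005624443014276 0.00019152729822666573
```

View pics/w7s.png

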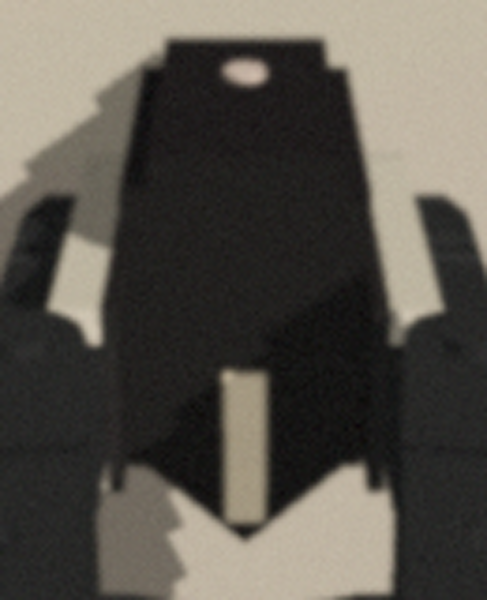

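Call:
move_arm(rows="0 0 -1 0 0 0 0;0 0 -2 0 0 0 0;0 0 -3 0 0 0 0;0 0 -4 0 0 0 0;0 0 -4 0 0 0 0;0 0 -2 0 0 0 0")

```text
time_s: 10.8
eef_pos: [0.4623, 0.3632, 0.2482]
eef_rot: [0.0, 0.828, 0.56, 0.002]
wrist_force: [-0.4, -0.5, -1.3]
opening: 0.295
```

Call:
move_arm(rows="-2 1 0 0 0 0 0;-4 2 0 0 0 0 0;-4.2 2.07 0 0 0 0 0;-4.2 2.07 0 0 0 0 0;-4.2 2.07 0 0 0 0 0;-4.2 2.07 0 0 0 0 0;-4.2 2.07 0 0 0 0 0;-4.2 2.07 0 0 0 0 0;-4.2 2.07 0 0 0 0 0;-4.2 2.07 0 0 0 0 0;-4.2 2.07 0 0 0 0 0;-4.2 2.07 0 0 0 0 0;-3.96 1.99 0 0 0 0 0;0 0 0 0 0 6.25 0;0 0 0 0 0 6.25 0;0 0 0 0 0 0 0;0 0 0 0 0 0 0;0 0 0 0 0 0 0")

```text
time_s: 12.6
eef_pos: [0.5062, -0.2148, 0.244]
eef_rot: [-0.0, 0.884, 0.468, -0.0]
wrist_force: [-0.1, -0.6, -0.2]
opening: 0.296
```

```bash
python3 - <<'E'
from h import *
c=ctrl.camera("wrist"); cv2.imwrite("pics/w8.png",c["color"])
import pickle; pickle.dump(c,open("w8.pkl","wb"))
cv2.imwrite("pics/w8s.png",cv2.resize(c["color"][150:400,180:380],(480,600),interpolation=cv2.INTER_CUBIC))
o=ctrl.get_obs();print(o["eef_pos"],o["eef_rot"],o["wrist_force"],o["opening"])
pickle.dump((o["eef_pos"],o["eef_rot"]),open("o8.pkl","wb"))
E
```

```text
[ 0.50625837 -0.21477942  0.24399418] [ 2.97246196e-05  8.83946357e-01  4.67588320e-01 -2.42092351e-06] [ 0.70010556  0.34992892 -0.74490187] 0.29072931464685586
```

View pics/w8.png

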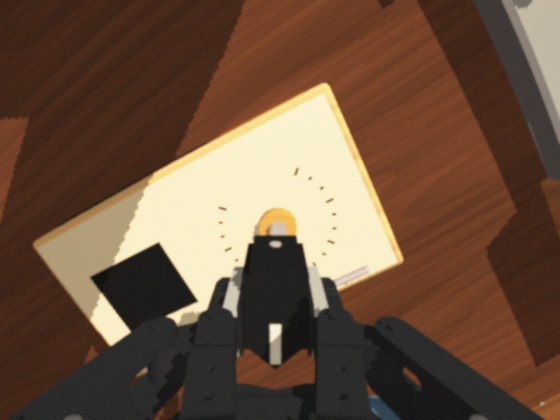

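View pics/w8s.png

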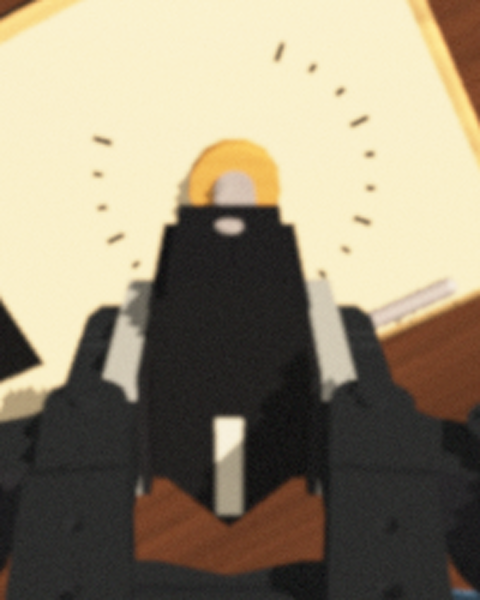

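```bash
cat >> h.py <<'E'
def rel(c,e,q,u,v,z):
    """offset from TCP along tool x, tool y (m)"""
    yx=2*np.arctan2(q[2],q[1]); X=np.array([np.cos(yx),np.sin(yx)]);Y=np.array([np.sin(yx),-np.cos(yx)])
    p=at_z(c,u,v,z)[:2]-np.array(e)[:2]; return (p@X*1000).round(2),(p@Y*1000).round(2)
E
python3 - <<'E'
from h import *
import pickle
c=pickle.load(open("w8.pkl","rb"));e,q=pickle.load(open("o8.pkl","rb"))
zb=e[2]-.0787
f=lambda x,y:(180+x/2.4,150+y/2.4)
# candidates
for n,(x,y),z in [("tip",(230,522),zb+.034),("line0",(229,417),zb+.034),("screwhole",(229,226),zb+.017),("back bot L",(180,206),zb),("back bot R",(280,206),zb),("ringL",(190,185),.088),("ringR",(280,185),.088),("ringtop",(236,142),.088),("shaftL",(212,190),.106),("shaftR",(258,190),.106)]:
    print(n,rel(c,e,q,*f(x,y),z))
c=pickle.load(open("w3.pkl","rb"));e=[.50857,-.21842,.21859]
print("w3 ring",rel(c,e,[0,.8284,.5601],279.75,235.6,.088))
E
```

```text
tip (np.float64(0.1), np.float64(24.72))
line0 (np.float64(-0.09), np.float64(2.24))
screwhole (np.float64(-0.08), np.float64(-25.47))
back bot L (np.float64(-9.71), np.float64(-22.66))
back bot R (np.float64(10.02), np.float64(-22.65))
ringL (np.float64(-11.47), np.float64(0.6))
ringR (np.float64(15.28), np.float64(0.6))
ringtop (np.float64(2.15), np.float64(-12.74))
shaftL (np.float64(-4.58), np.float64(-4.39))
shaftR (np.float64(8.03), np.float64(-4.39))
w3 ring (np.float64(3.85), np.float64(-2.56))
```

Call:
move_arm(rows=".17 .15 1 0 0 0 0;0 0 1.5 0 0 0 0;0 0 1.5 0 0 0 0;0 0 1 0 0 0 0;0 0 .4 0 0 0 0;0 0 0 0 0 0 0;0 0 0 0 0 0 0")

```text
time_s: 13.35
eef_pos: [0.5087, -0.2148, 0.1901]
eef_rot: [0.0, 0.884, 0.467, 0.0]
wrist_force: [-0.2, -0.1, -0.6]
opening: 0.294
```

```bash
python3 - <<'E'
from h import *
c=ctrl.camera("side"); cv2.imwrite("pics/s9.png",cv2.resize(c["color"][235:315,235:335],(750,600),interpolation=cv2.INTER_CUBIC))
w=ctrl.camera("wrist"); cv2.imwrite("pics/w9.png",w["color"])
o=ctrl.get_obs();print(o["eef_pos"],o["eef_rot"],o["wrist_force"],o["opening"])
E
```

```text
[ 0.50885117 -0.21496252  0.19059584] [6.10261292e-04 8.84489390e-01 4.66559803e-01 3.12006052e-04] [ 0.43957249 -0.92258905  0.11110964] 0.2963119444963478
```

View pics/s9.png

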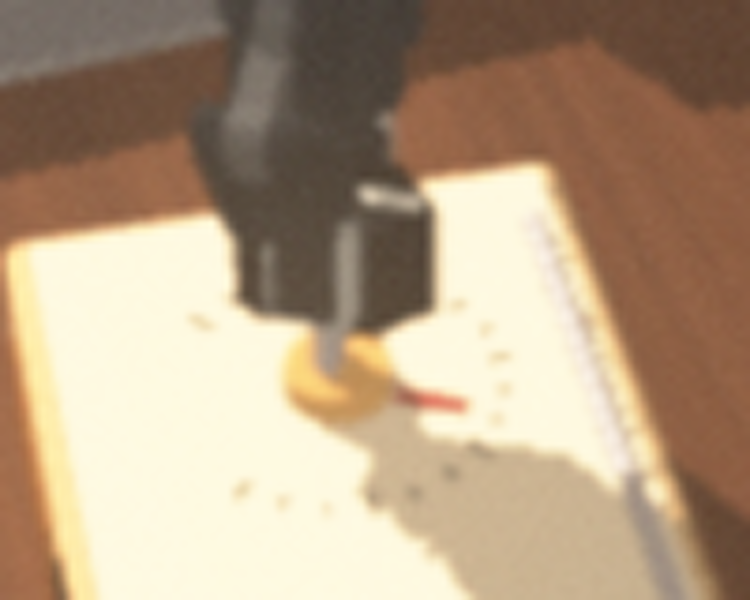

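View pics/w9.png

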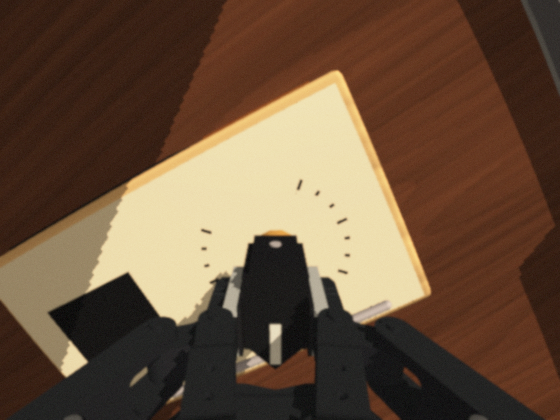

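Call:
move_arm(rows="0 0 .3 0 0 0 0;0 0 .2 0 0 0 0;0 0 .2 0 0 0 0;0 0 .2 0 0 0 0;0 0 0 0 0 0 0")

```text
time_s: 13.95
eef_pos: [0.5086, -0.2148, 0.1807]
eef_rot: [0.0, 0.884, 0.467, 0.0]
wrist_force: [1.4, -0.8, -1.5]
opening: 0.29
```

Call:
move_arm(rows="0 0 .2 0 0 0 0;0 0 .2 0 0 0 0;0 0 .2 0 0 0 0;0 0 .2 0 0 0 0;0 0 0 0 0 0 0")

```text
time_s: 14.45
eef_pos: [0.5087, -0.2148, 0.1727]
eef_rot: [0.0, 0.884, 0.467, 0.0]
wrist_force: [2.6, -1.9, -3.8]
opening: 0.293
```

Call:
move_arm(rows="0 0 .2 0 0 0 0;0 0 .2 0 0 0 0;0 0 .2 0 0 0 0;0 0 0 0 0 0 0")

```text
time_s: 14.85
eef_pos: [0.5086, -0.2148, 0.1667]
eef_rot: [0.0, 0.885, 0.467, 0.0]
wrist_force: [3.4, -2.4, -2.7]
opening: 0.293
```

```bash
python3 - <<'E'
from h import *
c=ctrl.camera("side"); cv2.imwrite("pics/s10.png",cv2.resize(c["color"][235:315,235:335],(750,600),interpolation=cv2.INTER_CUBIC))
w=ctrl.camera("wrist"); cv2.imwrite("pics/w10.png",cv2.resize(w["color"][200:400,180:380],(600,600),interpolation=cv2.INTER_CUBIC))
o=ctrl.get_obs();print(o["eef_pos"],o["eef_rot"],o["wrist_force"],o["torque"],o["opening"])
E
```

```text
[ 0.50865098 -0.21477943  0.16672993] [2.68930759e-04 8.84496656e-01 4.66546422e-01 1.70670152e-04] [ 4.02253495 -2.45406589 -3.17394776] [-0.42858989 -0.66942554 -0.00236182] 0.29586263602234253
```

View pics/s10.png

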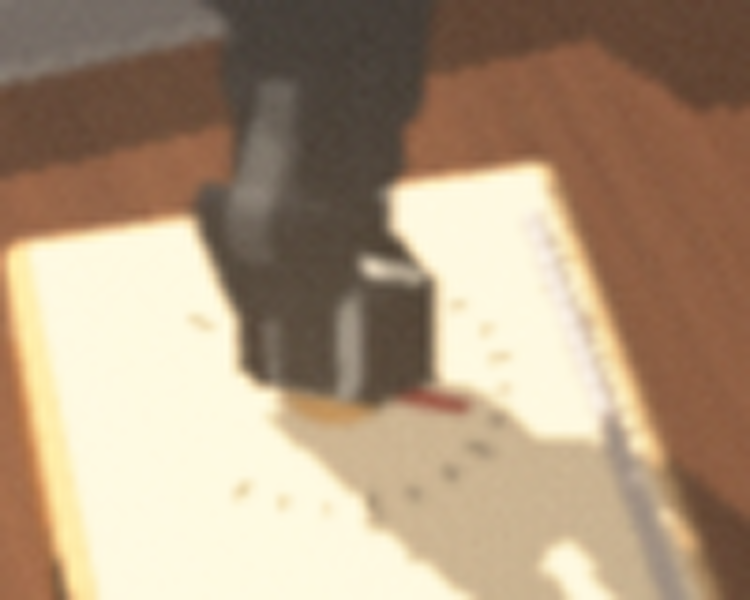

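View pics/w10.png

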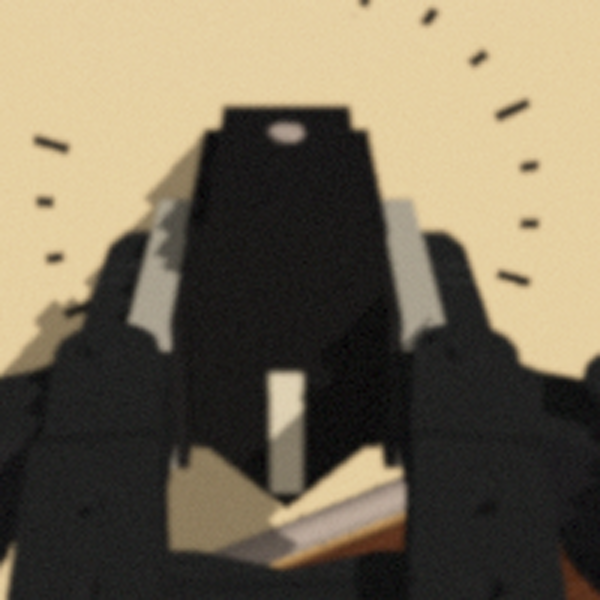

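Call:
move_arm(rows="0 .05 0 0 0 0 0;0 0 0 0 0 0 0")

```text
time_s: 15.15
eef_pos: [0.5087, -0.2149, 0.1667]
eef_rot: [-0.0, 0.884, 0.467, -0.0]
wrist_force: [2.9, -2.1, -1.5]
opening: 0.293
```

Call:
move_arm(rows="0 0 .1 0 0 0 0;0 0 .1 0 0 0 0;0 0 .1 0 0 0 0;0 0 0 0 0 0 0")

```text
time_s: 15.55
eef_pos: [0.5088, -0.2148, 0.1641]
eef_rot: [-0.0, 0.884, 0.467, -0.0]
wrist_force: [-0.7, -0.0, 4.4]
opening: 0.293
```

Call:
move_arm(rows="0 0 .1 0 0 0 0;0 0 .1 0 0 0 0;0 0 .1 0 0 0 0;0 0 0 0 0 0 0")

```text
time_s: 15.95
eef_pos: [0.5088, -0.2149, 0.1617]
eef_rot: [-0.0, 0.884, 0.467, -0.0]
wrist_force: [-3.6, 0.2, 10.0]
opening: 0.296
```

Call:
move_arm(rows="0 0 .1 0 0 0 0;0 0 0 0 0 0 0")

```text
time_s: 16.15
eef_pos: [0.5088, -0.2149, 0.1616]
eef_rot: [-0.0, 0.884, 0.467, -0.0]
wrist_force: [-5.0, 2.7, 17.5]
opening: 0.293
```

Call:
move_arm(rows="0 -.03 .08 0 0 0 0;0 0 0 0 0 0 0;0 0 0 0 0 0 0")

```text
time_s: 16.45
eef_pos: [0.5088, -0.2149, 0.1616]
eef_rot: [0.0, 0.884, 0.467, -0.0]
wrist_force: [-6.9, 3.8, 22.4]
opening: 0.293
```

```bash
python3 - <<'E'
from h import *
c=ctrl.camera("side"); cv2.imwrite("pics/s11.png",cv2.resize(c["color"][235:375,225:365],(600,600),interpolation=cv2.INTER_CUBIC))
cv2.imwrite("pics/s11f.png",c["color"])
w=ctrl.camera("wrist"); cv2.imwrite("pics/w11.png",w["color"])
t=ctrl.camera("top"); cv2.imwrite("pics/t11.png",t["color"])
o=ctrl.get_obs();print(o["time_s"],o["eef_pos"],o["eef_rot"],o["wrist_force"],o["torque"],o["opening"])
E
```

```text
16.6 [ 0.50880846 -0.21484739  0.16154285] [ 2.43183303e-04  8.84388105e-01  4.66752199e-01 -7.78401292e-05] [-6.17689711  3.0512256  21.46641425] [0.65474482 1.22752832 0.02139844] 0.2934615864144501
```

View pics/s11.png

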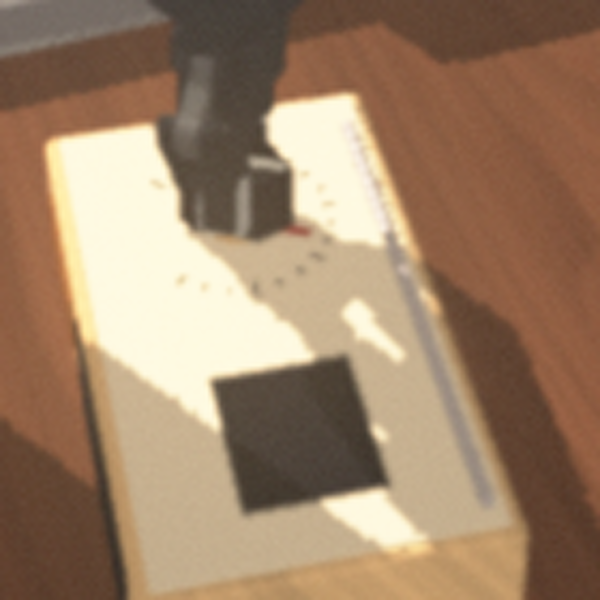

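View pics/w11.png

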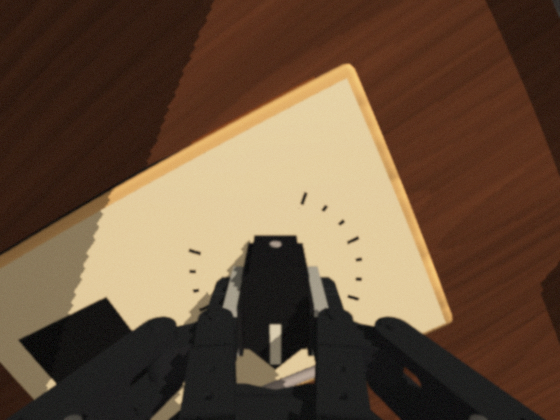

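View pics/t11.png

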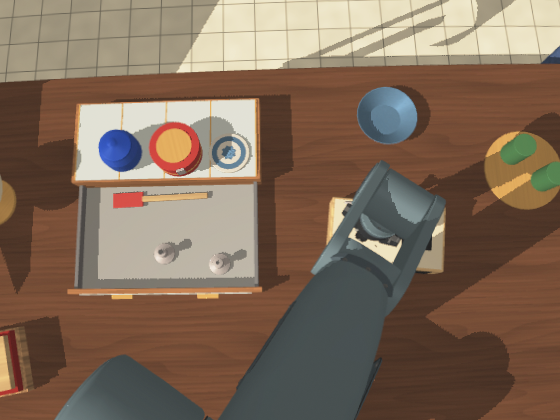

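```bash
python3 -c "
from bench import ctrl
print(ctrl.hand_in())"
```

```text
the job is handed in; nothing more can be done
None
```

The battery cover is pressed home, and the knob is on the shaft, fully pressed down and still gripped for you to tighten the set screw. I handed the job in at about 16.6 s of the 51 s allowed; no verdict was reported.

- **Cover:** I pressed it first with the closed fingertips until it stopped. The tips stood at about 80 mm, and the force rose to about 29 N with no further travel. Later top, side and wrist pictures all show it flush.
- **Knob:** I gripped it in the drawer, with its point in line with the tool's y axis. I turned it 12.5° to match the shaft's flat, which measured about -34° in the world, and pushed it down onto the shaft.
- **Final press:** It stopped at a TCP height of 0.1616 m; I had worked out 0.1617 m for the ring fully down. It is held there with about 22 N. The wrist picture shows the knob has not slipped in the grip, and the side picture shows it pointing along the red line.
- **Everything else:** In the last top picture the stamps, spatula, jar, tin and coaster look as they did at the start.

**Disagreements:** The cameras differed by about 2–3 mm on the shaft's position. I used the wrist camera relative to the knob in the hand, and the knob went on without jamming. A sideways force of about 7 N remains from slight off-centring in the bore.

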